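# Flip the ratchet of a lid press and pump the lid home

## Task

The lid of the tin under the hand press is standing proud, and the press's ratchet is set to raise the foot. Flip the direction tongue on the ratchet head over to its other side so that the press lowers, then swing the handle back and forth until the lid is fully home on the tin. Feel for the resistance and stop there, so that the sprung foot is never crushed; leave the ratchet set to lower, do not touch the tin or its lid yourself, and disturb nothing else.

Things in the scene. Friction and masses are not known exactly. Their poses are not given: they have to be found in the camera images.
- press: white C-frame hand press fixed to the worktop; base 200 x 150 x 14 mm, column at its +x side, overhanging arm with its top 175 mm up. Origin: on the worktop, under the vertical screw axis; +x points to the column, the handle points roughly to -x. A steel ratchet wheel lies on the arm; a radian of it, clockwise seen from above, lowers the foot 14 mm
- head (a point): point on the vertical screw axis, the pivot of handle and direction tongue, 200 mm above the worktop. The wheel under it has 16 pins (one every 0.393 rad); the engaged spring pawl on the handle drives it one way and clicks over the pins the other way, so up to 0.393 rad of each driving swing is lost before it bites
- handle (a joint): handle angle about the screw axis, rad, -0.62 to 0.62 (end stops); 0 points to the press's -x, growing clockwise seen from above (towards the press's +y). Set to lower, growing values drive the foot down, falling ones click back (about 2 N at the knob). The driving forces told under knob are felt while it moves, and fade at rest. It stays where it is left
- knob (a point): middle of the upright black grip fixed at the handle's outer end: 25 mm diameter, 208 to 252 mm above the worktop, 145 mm from the axis, nothing beside it. Driving takes about 5 N here while the foot moves freely, 8 to 9 N while the lid slides, and 2.4 N more for each 10 mm of travel once it is home: 12 N is enough, above about 16 N the foot is crushed
- selector (a joint): angle of the direction tongue relative to the handle, rad, -0.45 to 0.45 (stops), growing clockwise seen from above; at 0 it points straight away from the knob. Starts near +0.42 (raise); -0.45 is lower. Stays where it is left; 3 to 5 N at its middle turns it, a harder push at its stop turns the handle too
- tongue (a point): middle of the direction tongue, a black upright fin on the head, on the far side of the axis from the knob: 8 mm thick, 26 mm tall (202 to 228 mm above the worktop), reaching 10 to 52 mm from the axis; this point is 40 mm from the axis, 215 mm up. All steel parts below it end 200 mm above the worktop
- tin: plain metal tin 77 mm diameter, 66 mm tall, standing loose between three small lugs on the press's base, centred under the foot; origin at the centre of its underside
- lid (a joint): how far the tin's press-in lid (74 mm diameter, 3 mm flange) stands proud, m; 0 is fully home, starts at 0.005 to 0.0075. It slides under about 40 N and stays where it is left.
- foot (a joint): how far the black sprung foot of the ram (58 mm diameter) is squeezed up against its spring, m: 0 unloaded, 36 N per mm, crushed past 0.0036 (130 N). At the start the foot hangs 24 mm above the level at which it meets a fully home lid.
- tin_beans: bystander, tin 75 mm wide, 58 mm tall
- spice_d: bystander, spice jar 46 mm wide, 106 mm tall
- fish_tin: bystander, flat tin 63 x 105 x 26 mm, lying under the handle
- mug: bystander, mug 91 mm tall
- tumbler: bystander, tumbler 91 mm tall
- apple: bystander, apple
- jar_honey: bystander, jar 100 mm tall
There are look-alikes about, which are no part of the job. Leave any green look-alike of the tin alone.

How it is judged:
By the outcome, as a careful person would: the job done as asked, in the order asked, and still so for the second after the job is handed in, with the robot touching nothing.
It also fails if it takes over 72 s, if anything falls off the work surface, if the arm or the gripper's body presses on something with over 40 N, if the wrist force passes 120 N, or if a joint passes its speed limit or range.

## Robot

A 6-joint arm with a two-finger parallel gripper is mounted at the origin on a cart in front of the work surface, level with it; the furniture and walls round the work are solid. World frame = base frame: x ahead of the robot, y to its left, z up, the work surface at z = 0. Lengths are in mm, angles in rad, forces in N, time in s.
With the tool pointing down it reaches from about 350 to 875 mm from the base axis. Payload 4.2 kg.
Tool frame: the origin (TCP) lies on the centre line of the jaws, within the pads' length; the fingertips stand 14 mm ahead of it and the grasp point (between the pads) lies 5 mm behind it; z points along the fingers, y is the line along which they close (so a half turn about z gives the same grasp; the last joint's range is limited). The gripper opens to 87 mm and grips with 3 to 60 N. Pads are 19 mm wide; open, the fingers measure 117 mm over their backs; the gripper's body (75 mm by 190 mm) begins 51 mm behind the grasp point.
Start: joints at [-1.053, 0.385, 0.008, 0, -1.194, -0.259], TCP at [159.967, -604.16, 236.55] pointing down, gripper open.
Joint ranges: [-3.14, 3.14], [-1.21, 2.06], [-1.07, 1.41], [-3.16, 2.05], [-2.99, -0.16], [-3.1, 3.1]. Speed limits (rad/s): [2.79, 2.79, 3.14, 3.14, 3.14, 3.14].

## Interface

Orientations are given as [roll, pitch, yaw] about the fixed x, y, z axes, in that order (R = Rz(yaw) Ry(pitch) Rx(roll)).
In Python, from rig import * gives the robot as it stands.
- The arm moves only by the tool carry_out, never from a script. Its argument "plan" is a list of rows, each a list of 5 numbers: the opening, from 0 (shut) to 1 (fully open), then the shift along the tool's x, y, z in cm, then the turn about the tool's z in degrees. A call has 1 to 12 rows; each row shifts and turns the commanded pose from where the row before left it, along the tool's axes as they then stand; what a row does not reach is not made up. A row lasts 1/12 s, in which the tool goes at most 41.7 mm and 7.16 degrees, less where a joint would pass 70% of its speed; a pose out of reach is approached as far as the arm can. A call is refused whole if a number of a shift passes 4.17 or a number of a turn 7.16, either way. A call with a gripper value outside its range is refused whole. The fingers move at their own pace and stop on an object; "force" is the grip in N (left out, the last holds). Time passes only in rows, so rows that do not move let the fingers close. It gives the time, the measured TCP pose, the force, the opening and the grip force at its end, in the units of the state.
- get_state(): the state, without advancing time (a new reading comes with each control period).
- camera(name): name is "scene" or "top"; returns the picture (384x512x3 uint8, red, green, blue); there is no depth.
- calibration(name): a dict with "mtx" (3x3 intrinsics, pixels), "pose" (4x4, takes a point from camera to world coordinates). Camera axes: x right, y up, looking along -z (the intrinsics and any distortion apply to the point x, -y, -z); pixel columns grow to the right and rows downward; lengths in mm; the calibration is good to about 2 mm. A picture is of the moment at which its call begins. calibration takes no time and is no camera call.
- close_job(): hands the job in; it is judged then, once.
Trained networks look in the newest picture that a camera, given by its name, has taken for a name from the list of things; names that differ only in an ending like _2 or _b are one class to them, and where a whole thing is asked for, a point or a joint stands for the part that bears it (a point fixed in the world has none). Each returns a list of dicts, best first, with "p" (0 to 1); they miss things now and then, are a little off and sometimes report something else, mostly with a low value. They report only what shows in the picture. A call takes as long as a camera call. They do not tell look-alikes from the thing itself.
- spot_in(camera, query): "position" ([x, y, z] in mm, in world coordinates, good to about 4 mm: the middle of the surface that is visible of it).
- trace(camera, query): "region" (384x512 bool, what is visible of it).
- place_of(camera, query): "position" ([x, y, z] in mm, in world coordinates, good to about 4 mm: a listed point, or the origin of a listed thing).
The state is a dict: "time": time; "qpos": joint angles; "joint_velocities": joint speeds; "effort": joint torques, N m; "tcp_pos": TCP position; "eef_rot": TCP orientation; "force": force on the tool from outside, world axes, zero at the start; "moment": the same for the moment, N m; "finger_gap": opening from 0.0 (shut) to 1.0 (fully open); "grip_force": force on a finger pad.
Only numpy, scipy, OpenCV 4.12 (cv2) and the standard library are available. Lean on these libraries where they do the work, as an engineer would, in place of code of your own. Each camera call takes 0.05 s, during which the arm holds its last target. There are 200 camera calls.

## Working session

There is one attempt and no reset: what is moved stays moved. The work goes in short steps, Python scripts to look and compute and a tool call to move; the robot and the scene stay as the last step left them, time stands still between calls to the robot, and variables do not carry over. Pictures are saved under pics/ and viewed, at most 10 in all, crops included, and the job is handed in when it is done.

Besides the shell and the picture viewer there is one more tool, called after "Request:" as name(argument=value, ...), one argument or row to a line, values as JSON. carry_out: Moves the arm, as the interface text tells. Its arguments: {"type":"object","properties":{"plan":{"type":"array"},"force":{"type":"number"}},"required":["plan"]}

```bash
mkdir -p pics
python3 - <<'E'
from rig import *
import cv2,numpy as np
for c in("scene","top"):
    im=camera(c); cv2.imwrite(f"pics/{c}0.png",im[:,:,::-1])
    for q in("press","head","knob","tongue","tin"):
        for f in (place_of,spot_in):
            try: print(c,q,f.__name__,[(np.round(d["position"]).tolist(),round(d["p"],2)) for d in f(c,q)][:3])
            except Exception as e: print(c,q,e)
s=get_state();print(s)
E
```

```text
scene press call [([624.0, -176.0, 4.0], 0.78)]
scene press call [([614.0, -162.0, 107.0], 0.94), ([477.0, 284.0, 59.0], 0.36)]
scene head call [([624.0, -174.0, 200.0], 0.78)]
scene head call [([620.0, -158.0, 104.0], 0.62)]
scene knob call [([482.0, -202.0, 229.0], 0.61)]
scene knob call [([579.0, -184.0, 199.0], 0.58)]
scene tongue call [([662.0, -182.0, 213.0], 0.54)]
scene tongue call [([635.0, -177.0, 205.0], 0.46), ([484.0, -147.0, 24.0], 0.27)]
scene tin call [([626.0, -175.0, 13.0], 0.76), ([820.0, -220.0, 3.0], 0.75)]
scene tin call [([603.0, -153.0, 65.0], 0.81), ([814.0, -195.0, 59.0], 0.54)]
top press call [([627.0, -178.0, -0.0], 0.93)]
top press call [([622.0, -173.0, 18.0], 0.96)]
top head call [([621.0, -175.0, 198.0], 0.78)]
top head call [([624.0, -174.0, 16.0], 0.56), ([630.0, -179.0, 206.0], 0.5)]
top knob call [([479.0, -205.0, 231.0], 0.89), ([656.0, 202.0, 1.0], 0.58)]
top knob call [([594.0, -187.0, 200.0], 0.84), ([624.0, -180.0, 205.0], 0.56)]
top tongue call [([662.0, -182.0, 216.0], 0.51)]
top tongue call [([642.0, -406.0, 38.0], 0.68)]
top tin call [([821.0, -224.0, -0.0], 0.83), ([627.0, -175.0, 16.0], 0.56)]
top tin call [([809.0, -223.0, 70.0], 0.84), ([593.0, -165.0, 81.0], 0.44), ([476.0, -447.0, 30.0], 0.21)]
{'time': 1.1, 'qpos': array([-1.05340620e+00,  3.84722697e-01,  7.91553843e-03, -1.12926342e-06,
       -1.19397899e+00, -2.58583344e-01]), 'joint_velocities': array([-0.00034762,  0.00170898, -0.00049766,  0.00072326, -0.00027771,
        0.00306553]), 'effort': array([-3.38647169e-04, -3.90477598e+01,  1.87625009e+01,  4.22452301e+00,
        1.54278916e-02, -2.65938729e-05]), 'tcp_pos': array([ 159.97108473, -604.17400082,  236.54228886]), 'eef_rot': array([-3.14158309e+00,  3.61671242e-06, -2.88278629e+00]), 'force': array([-0.67818188, -1.04646538,  0.16673582]), 'moment': array([ 0.00908694, -0.00342848,  0.03595123]), 'grip_force': 0.0, 'finger_gap': 1.002903619133283}
```

View pics/scene0.png

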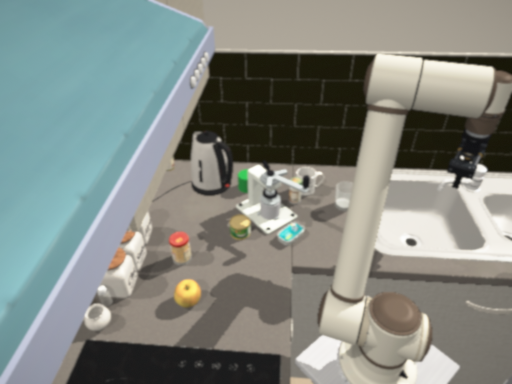

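View pics/top0.png

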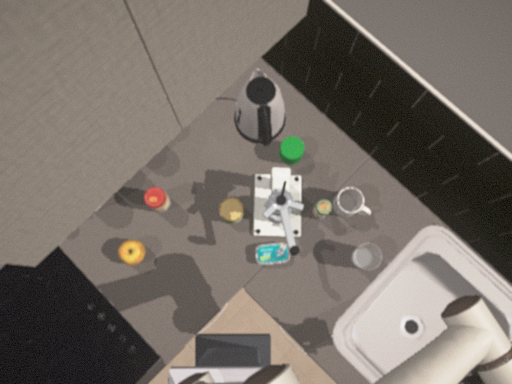

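```bash
cat > h.py <<'E'
from rig import *
import cv2,numpy as np
def ray(c,u,v,z):
    k=calibration(c);M=k["mtx"];P=k["pose"]
    d=np.linalg.inv(M)@[u,v,1];d=P[:3,:3]@[d[0],-d[1],-d[2]];o=P[:3,3]
    return o+d*(z-o[2])/d[2]
def proj(c,p):
    k=calibration(c);P=k["pose"];q=P[:3,:3].T@(np.array(p,float)-P[:3,3])
    q=k["mtx"]@[q[0],-q[1],-q[2]];return q[:2]/q[2]
E
python3 - <<'E'
from h import *
print({k:np.round(v,2).tolist() if k!="name" else v for k,v in calibration("top").items()})
im=cv2.imread("pics/top0.png")
c=im[155:265,235:345];cv2.imwrite("pics/c0.png",cv2.resize(c,None,fx=5.4,fy=5.4,interpolation=cv2.INTER_CUBIC))
im=cv2.imread("pics/scene0.png")
c=im[150:245,220:330];cv2.imwrite("pics/c1.png",cv2.resize(c,None,fx=6,fy=6,interpolation=cv2.INTER_CUBIC))
for p in([624,-176,200],[480,-203,252],[662,-182,228]): print(proj("top",p),proj("scene",p))
E
```

```text
{'mtx': [[452.19, 0.0, 251.58], [0.0, 452.19, 192.03], [0.0, 0.0, 1.0]], 'pose': [[-0.0, 0.98, -0.21, 384.12], [-1.0, -0.0, -0.0, -92.73], [-0.0, 0.21, 0.98, 1437.4], [0.0, 0.0, 0.0, 1.0]]}
[281.61948846 200.18765402] [270.23015786 172.80894541]
[294.20849461 250.55858966] [305.91805454 176.13459376]
[284.21719712 184.63707648] [264.48938037 161.1690104 ]
```

View pics/c0.png

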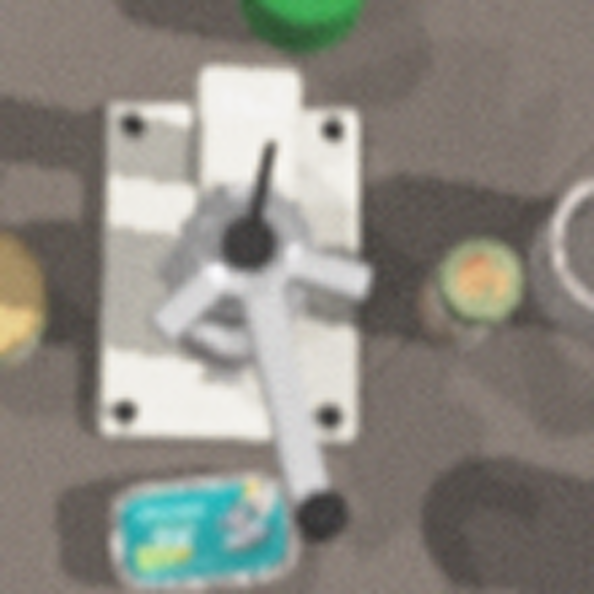

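View pics/c1.png

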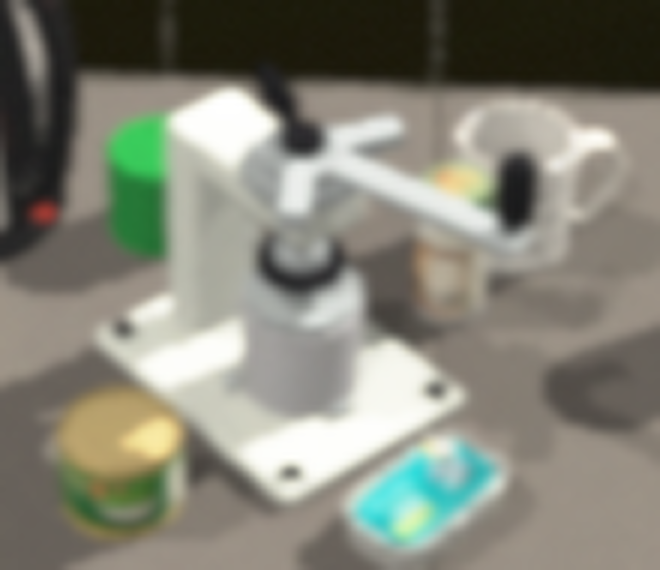

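Run:
```python
from h import *
R=lambda a,b,z:ray("top",235+(a+.5)/5.4-.5,155+(b+.5)/5.4-.5,z)[:2]
H=[R(a,b,14) for a,b in((132,125),(333,130),(329,415),(123,411))]
d=(H[0]-H[3])+(H[1]-H[2]);print("yaw",np.arctan2(d[1],d[0]),"centre",sum(H)/4,np.round(H))
for z in(200,215,228): print("hub",z,R(248,243,z))
k=R(323,514,252);print("knob",k,R(325,512,230))
t=R(271,143,228);print("tip",t, R(258,215,228),R(264.5,179,228))
```

```text
yaw -0.037687185052972416 centre [ 646.67368979 -173.66101594] [[ 734. -117.]
 [ 731. -237.]
 [ 559. -231.]
 [ 562. -110.]]
hub 200 [ 625.70108579 -172.96051293]
hub 215 [ 622.77262116 -171.98789329]
hub 228 [ 620.23461848 -171.14495627]
knob [ 482.02489384 -203.56598188] [ 484.81802053 -206.63022234]
tip [ 672.04066101 -183.72768143] [ 634.64260153 -176.44651012] [ 653.28287704 -180.07565669]
```

Request:
carry_out(
  plan=[
    [0, 0, 0, -3.2, 0],
    [0, 0, 0, -3.2, 0],
    [0, -2.43, 1.04, 0, 0],
    [0, -2.43, 1.04, 0, 0],
    [0, -2.43, 1.04, 0, 0],
    [0, -2.43, 1.04, 0, 0],
    [0, -2.43, 1.04, 0, 0],
    [0, -2.43, 1.04, 0, 0],
    [0, -2.43, 1.04, 0, 0],
    [0, -2.43, 1.04, 0, 0],
    [0, -2.43, 1.04, 0, 0],
    [0, -2.43, 1.04, 0, 0],
  ],
)

```text
time: 2.1
tcp_pos: [369.2, -440.5, 300.8]
eef_rot: [-3.141, 0.0, -2.883]
force: [0.1, -0.0, 0.7]
finger_gap: 0.176
grip_force: 0.0
```

Request:
carry_out(
  plan=[
    [0, -2.43, 1.04, 0, 0],
    [0, -2.43, 1.04, 0, 0],
    [0, -2.43, 1.04, 0, 0],
    [0, -2.43, 1.04, 0, 0],
    [0, -2.43, 1.04, 0, 0],
    [0, -2.43, 1.04, 0, 0],
    [0, -2.43, 1.04, 0, 0],
    [0, -2.43, 1.04, 0, 0],
    [0, -2.43, 1.04, 0, 0],
    [0, -2.43, 1.04, 0, 0],
    [0, 0, 0, 0, 7],
    [0, 0, 0, 0, 7],
  ],
)

```text
time: 3.1
tcp_pos: [577.8, -277.4, 299.8]
eef_rot: [3.141, -0.001, -3.131]
force: [-0.7, 0.2, 0.5]
finger_gap: 0.004
grip_force: 0.0
```

Request:
carry_out(
  plan=[
    [0, 0, 0, 0, 6.5],
    [0, 0, 0, 0, 6.5],
    [0, -1.6, 1.9, 0, 0],
    [0, -1.6, 1.9, 0, 0],
    [0, -1.6, 1.9, 0, 0],
    [0, -1.6, 1.9, 0, 0],
    [0, 0, 0, 2.0, 0],
    [0, 0, 0, 2.0, 0],
    [0, 0, 0, 2.0, 0],
    [0, 0, 0, 2.0, 0],
    [0, 0, 0, 0, 0],
    [0, 0, 0, 0, 0],
  ],
)

```text
time: 4.1
tcp_pos: [654.7, -218.0, 219.6]
eef_rot: [-3.141, -0.003, 2.929]
force: [-0.5, -0.0, 1.2]
finger_gap: 0.007
grip_force: 0.0
```

Run:
```python
from h import *
im=camera("top")[:,:,::-1];b=camera("scene")[:,:,::-1]
f=lambda c:cv2.resize(c,(400,400),interpolation=cv2.INTER_CUBIC)
cv2.imwrite("pics/d1.png",np.hstack([f(im[155:255,235:335]),f(b[140:220,230:310])]))
s=get_state();print(s["tcp_pos"],s["eef_rot"],s["force"])
```

```text
[ 655.94993651 -218.29673866  222.31153379] [-3.14106789e+00  2.70372306e-03  2.92936868e+00] [-0.21549332  0.40195823  0.75474102]
```

View pics/d1.png

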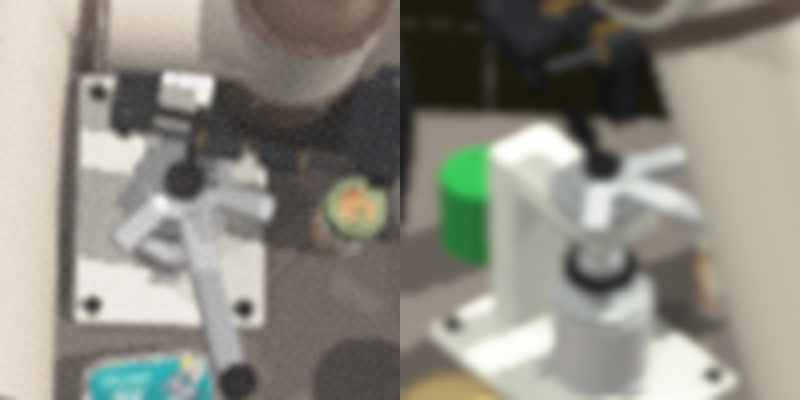

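Request:
carry_out(
  plan=[
    [0, 0, 0.6, 0, 0],
    [0, 0, 0.6, 0, 0],
    [0, 0, 0.4, 0, 0],
    [0, -0.18, 0.43, 0, -6],
    [0, -0.18, 0.43, 0, -6],
    [0, -0.18, 0.43, 0, -6],
    [0, -0.18, 0.43, 0, -6],
    [0, -0.18, 0.43, 0, -6],
  ],
)

```text
time: 4.87
tcp_pos: [667.8, -181.3, 221.5]
eef_rot: [-3.14, 0.001, -2.825]
force: [0.6, -1.8, -0.6]
finger_gap: 0.007
grip_force: 1.2
```

Request:
carry_out(
  plan=[
    [0, -0.18, 0.43, 0, -6],
    [0, -0.18, 0.43, 0, -6],
    [0, -0.18, 0.43, 0, -6],
    [0, 0, 0, 0, 0],
  ],
)

```text
time: 5.2
tcp_pos: [667.7, -166.5, 221.4]
eef_rot: [-3.14, 0.001, -2.514]
force: [0.9, -0.3, 1.2]
finger_gap: 0.003
grip_force: 0.3
```

Run:
```python
from h import *
im=camera("top")[:,:,::-1];b=camera("scene")[:,:,::-1]
f=lambda c:cv2.resize(c,(400,400),interpolation=cv2.INTER_CUBIC)
cv2.imwrite("pics/d2.png",np.hstack([f(im[155:255,235:335]),f(b[140:220,230:310])]))
s=get_state();print(s["tcp_pos"],s["eef_rot"],s["force"])
```

```text
[ 667.4957244  -166.7286915   221.14676106] [-3.14099296e+00  9.07776587e-04 -2.51847165e+00] [ 0.79996856 -0.38372674  0.34471635]
```

View pics/d2.png

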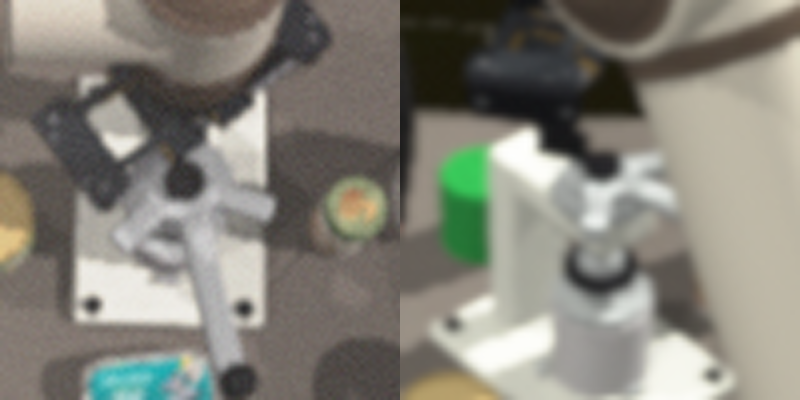

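Request:
carry_out(
  plan=[
    [0, -0.1, 0.2, 0, -3],
    [0, -0.1, 0.2, 0, -3],
  ],
)

```text
time: 5.47
tcp_pos: [667.1, -163.1, 221.1]
eef_rot: [-3.14, 0.001, -2.412]
force: [2.0, -2.3, 1.2]
finger_gap: 0.009
grip_force: 1.3
```

Request:
carry_out(
  plan=[
    [0, -0.1, 0.2, 0, -3],
    [0, -0.1, 0.2, 0, -3],
  ],
)

```text
time: 5.63
tcp_pos: [665.9, -158.8, 221.2]
eef_rot: [-3.139, 0.001, -2.307]
force: [2.1, -2.2, -0.0]
finger_gap: 0.006
grip_force: 1.3
```

Request:
carry_out(
  plan=[
    [0, -0.1, 0.2, 0, -3],
    [0, -0.1, 0.2, 0, -3],
  ],
)

```text
time: 5.8
tcp_pos: [664.7, -155.2, 221.2]
eef_rot: [-3.138, 0.001, -2.202]
force: [3.2, -3.3, -1.1]
finger_gap: 0.002
grip_force: 2.1
```

Run:
```python
from h import *
im=camera("top")[:,:,::-1];b=camera("scene")[:,:,::-1]
f=lambda c:cv2.resize(c,(400,400),interpolation=cv2.INTER_CUBIC)
cv2.imwrite("pics/d3.png",np.hstack([f(im[155:255,235:335]),f(b[140:220,230:310])]))
s=get_state();print(s["tcp_pos"],s["eef_rot"],s["force"])
```

```text
[ 664.04076425 -154.43535249  221.12588955] [-3.13967598e+00  1.03972542e-03 -2.20411308e+00] [ 1.73222021 -2.12874231 -0.08433889]
```

View pics/d3.png

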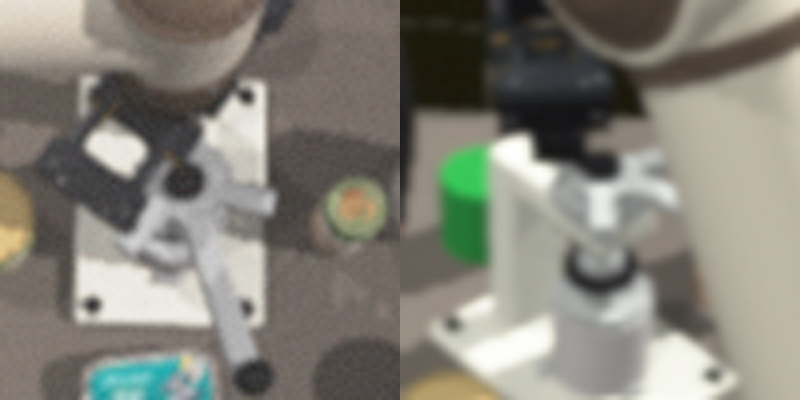

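Request:
carry_out(
  plan=[
    [0, 0, -1.0, 0, 0],
    [0, 0, -1.0, 0, 0],
    [0, 0, 0, -2.0, 0],
    [0, 0, 0, -2.0, 0],
    [0, 0, 0, -2.0, 6.2],
    [0, 0, 0, -2.0, 6.2],
    [0.45, 0, 0, 0, 6.2],
    [0.45, 0, 0, 0, 6.2],
    [0.45, 0, 0, 0, 6.2],
    [0.45, 0, 0, 0, 6.2],
    [0.45, 2.5, 0.1, 0, 0],
    [0.45, 2.5, 0.1, 0, 0],
  ],
)

```text
time: 6.9
tcp_pos: [630.5, -177.8, 298.9]
eef_rot: [3.14, -0.003, -2.854]
force: [1.8, 1.0, -0.6]
finger_gap: 0.371
grip_force: 0.0
```

Run:
```python
from h import *
im=camera("top")[:,:,::-1];b=camera("scene")[:,:,::-1]
print(place_of("top","knob")[:2],place_of("scene","knob")[:2],place_of("top","tongue")[:2],place_of("scene","tongue")[:2])
f=lambda c:cv2.resize(c,(400,400),interpolation=cv2.INTER_CUBIC)
cv2.imwrite("pics/d4.png",np.hstack([f(im[155:255,235:335]),f(b[140:220,230:310])]))
s=get_state();print(s["tcp_pos"],s["eef_rot"],s["force"])
```

```text
[{'position': [484.0, -220.9, 228.8], 'p': 0.83}] [{'position': [484.1, -218.2, 229.9], 'p': 0.81}, {'position': [488.5, -156.1, 1.7], 'p': 0.5}] [] [{'position': [623.9, -27.0, 2.0], 'p': 0.74}, {'position': [650.6, -148.0, 214.5], 'p': 0.6}]
[ 631.44421058 -178.22059003  300.46679466] [ 3.14122255e+00  1.08976517e-04 -2.85234262e+00] [1.11369359 0.07801529 0.12065729]
```

View pics/d4.png

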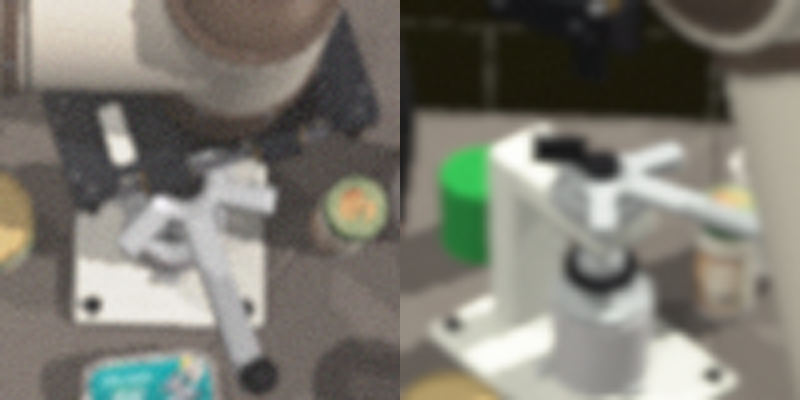

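Request:
carry_out(
  plan=[
    [0.52, 3.82, 0.08, 0, -1.4],
    [0.52, 3.82, 0.08, 0, 0],
    [0.52, 3.82, 0.08, 0, 0],
    [0.52, 3.82, 0, 0, 0],
    [0.52, 0, 0, 0, 0],
    [0.52, 0, 0, 1.7, 0],
    [0.52, 0, 0, 1.7, 0],
    [0.52, 0, 0, 1.7, 0],
    [0.52, 0, 0, 1.7, 0],
    [0.4, 0, 0, 0, 0],
    [0.4, 0, 0, 0, 0],
  ],
)

```text
time: 8.12
tcp_pos: [485.0, -222.5, 231.9]
eef_rot: [3.141, -0.002, -2.827]
force: [-0.3, -0.7, 0.8]
finger_gap: 0.448
grip_force: 0.0
```

Request:
carry_out(
  plan=[
    [0.4, -0.04, -1.14, 0, -4.5],
    [0.4, -0.04, -1.14, 0, -4.5],
    [0.4, -0.04, -1.14, 0, -4.5],
  ],
)

```text
time: 8.37
tcp_pos: [499.9, -253.7, 233.9]
eef_rot: [-3.141, 0.002, -2.587]
force: [-0.3, 2.1, -0.4]
finger_gap: 0.405
grip_force: 0.8
```

Request:
carry_out(
  plan=[
    [0.4, -0.08, 1.52, 0, 6],
    [0.4, -0.08, 1.52, 0, 6],
    [0.4, -0.08, 1.52, 0, 6],
    [0.4, -0.08, 1.52, 0, 6],
    [0.4, -0.08, 1.52, 0, 6],
    [0.4, -0.08, 1.52, 0, 6],
  ],
)

```text
time: 8.87
tcp_pos: [477.6, -166.8, 233.9]
eef_rot: [-3.139, -0.0, 3.058]
force: [-1.8, -4.3, -1.1]
finger_gap: 0.399
grip_force: 2.3
```

Request:
carry_out(
  plan=[
    [0.4, -0.08, 1.52, 0, 6],
    [0.4, -0.08, 1.52, 0, 6],
    [0.4, -0.08, 1.52, 0, 6],
    [0.4, -0.08, 1.52, 0, 6],
  ],
)

```text
time: 9.2
tcp_pos: [493.5, -108.6, 233.8]
eef_rot: [-3.138, -0.003, 2.639]
force: [-4.5, -3.4, 1.1]
finger_gap: 0.404
grip_force: 2.5
```

Request:
carry_out(
  plan=[
    [0.4, -0.04, 1.14, 0, 4.5],
    [0.4, -0.04, 1.14, 0, 4.5],
  ],
)

```text
time: 9.37
tcp_pos: [506.0, -89.2, 233.7]
eef_rot: [-3.138, -0.002, 2.483]
force: [-4.2, -2.0, 1.8]
finger_gap: 0.4
grip_force: 2.4
```

Run:
```python
from h import *
im=camera("top")[:,:,::-1]
print(place_of("top","knob")[:2]); camera("scene");print(place_of("scene","knob")[:2],place_of("scene","tongue")[:2])
b=camera("scene")[:,:,::-1]
f=lambda c:cv2.resize(c,(400,400),interpolation=cv2.INTER_CUBIC)
cv2.imwrite("pics/d5.png",np.hstack([f(im[155:255,235:335]),f(b[140:220,230:310])]))
s=get_state();print(s["tcp_pos"],s["eef_rot"],s["force"])
```

```text
[]
[{'position': [499.9, -92.0, 229.7], 'p': 0.47}] [{'position': [624.0, -177.4, 3.0], 'p': 0.37}, {'position': [624.0, -170.7, 202.7], 'p': 0.29}]
[507.99429409 -89.31635167 233.32597777] [3.14021557e+00 1.54425795e-03 2.48865485e+00] [-0.29643532  0.57933324  0.11270202]
```

View pics/d5.png

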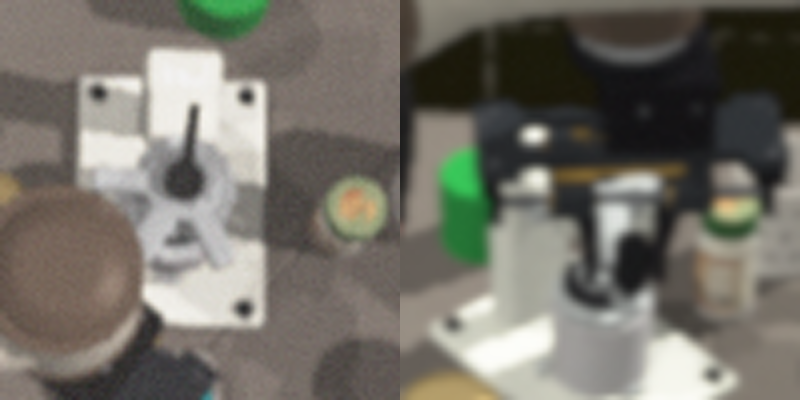

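Request:
carry_out(
  plan=[
    [0.4, -0.08, -1.52, 0, -6],
    [0.4, -0.08, -1.52, 0, -6],
    [0.4, -0.08, -1.52, 0, -6],
    [0.4, -0.08, -1.52, 0, -6],
    [0.4, -0.08, -1.52, 0, -6],
    [0.4, -0.08, -1.52, 0, -6],
    [0.4, -0.08, -1.52, 0, -6],
    [0.4, -0.08, -1.52, 0, -6],
    [0.4, -0.08, -1.52, 0, -6],
    [0.4, -0.08, -1.52, 0, -6],
  ],
)

```text
time: 10.5
tcp_pos: [488.7, -234.2, 233.1]
eef_rot: [-3.141, 0.002, -2.743]
force: [0.5, 2.1, 0.3]
finger_gap: 0.402
grip_force: 0.9
```

Request:
carry_out(
  plan=[
    [0.4, -0.08, 1.52, 0, 6],
    [0.4, -0.08, 1.52, 0, 6],
    [0.4, -0.08, 1.52, 0, 6],
    [0.4, -0.08, 1.52, 0, 6],
    [0.4, -0.08, 1.52, 0, 6],
  ],
)

```text
time: 10.92
tcp_pos: [477.6, -159.6, 232.9]
eef_rot: [-3.14, -0.001, 3.006]
force: [-1.1, -4.1, -0.9]
finger_gap: 0.404
grip_force: 2.3
```

Request:
carry_out(
  plan=[
    [0.4, -0.04, 1.01, 0, 4],
  ],
)

```text
time: 11.0
tcp_pos: [479.0, -149.3, 232.9]
eef_rot: [-3.14, -0.002, 2.937]
force: [-2.0, -7.2, -1.6]
finger_gap: 0.401
grip_force: 3.5
```

Request:
carry_out(
  plan=[
    [0.4, -0.04, 1.01, 0, 4],
  ],
)

```text
time: 11.08
tcp_pos: [480.9, -140.2, 232.8]
eef_rot: [-3.138, -0.003, 2.868]
force: [-3.5, -8.5, 0.3]
finger_gap: 0.401
grip_force: 4.4
```

Request:
carry_out(
  plan=[
    [0.4, -0.04, 1.01, 0, 4],
  ],
)

```text
time: 11.17
tcp_pos: [483.5, -131.1, 232.8]
eef_rot: [-3.137, -0.004, 2.798]
force: [-4.4, -7.2, 0.8]
finger_gap: 0.396
grip_force: 4.3
```

Request:
carry_out(
  plan=[
    [0.4, -0.04, 1.01, 0, 4],
    [0.4, -0.04, 1.01, 0, 4],
  ],
)

```text
time: 11.33
tcp_pos: [490.7, -112.8, 232.7]
eef_rot: [-3.135, -0.005, 2.658]
force: [-7.3, -6.3, 2.7]
finger_gap: 0.402
grip_force: 4.4
```

Request:
carry_out(
  plan=[
    [0.4, -0.03, 0.76, 0, 3],
  ],
)

```text
time: 11.42
tcp_pos: [494.2, -106.0, 232.6]
eef_rot: [-3.134, -0.006, 2.606]
force: [-7.3, -6.6, 3.6]
finger_gap: 0.402
grip_force: 4.5
```

Request:
carry_out(
  plan=[
    [0.4, -0.03, 0.76, 0, 3],
  ],
)

```text
time: 11.5
tcp_pos: [497.8, -99.8, 232.6]
eef_rot: [-3.133, -0.006, 2.554]
force: [-8.8, -4.6, 4.8]
finger_gap: 0.404
grip_force: 4.5
```

Request:
carry_out(
  plan=[
    [0.4, -0.02, 0.76, 0, 3],
  ],
)

```text
time: 11.58
tcp_pos: [501.9, -93.6, 232.5]
eef_rot: [-3.133, -0.007, 2.502]
force: [-8.8, -3.3, 4.0]
finger_gap: 0.403
grip_force: 4.5
```

Request:
carry_out(
  plan=[
    [0.4, -0.02, 0.63, 0, 2],
  ],
)

```text
time: 11.67
tcp_pos: [505.8, -88.4, 232.3]
eef_rot: [-3.133, -0.007, 2.467]
force: [-9.3, -4.1, 2.3]
finger_gap: 0.401
grip_force: 4.5
```

Request:
carry_out(
  plan=[
    [0.4, -0.02, 0.5, 0, 2],
  ],
)

```text
time: 11.75
tcp_pos: [509.0, -84.6, 232.1]
eef_rot: [-3.132, -0.007, 2.433]
force: [-9.8, -2.6, 4.0]
finger_gap: 0.402
grip_force: 4.4
```

Request:
carry_out(
  plan=[
    [0.4, -0.08, -1.48, 0, -6.2],
    [0.4, -0.08, -1.48, 0, -6.2],
    [0.4, -0.08, -1.48, 0, -6.2],
    [0.4, -0.08, -1.48, 0, -6.2],
    [0.4, -0.08, -1.48, 0, -6.2],
    [0.4, -0.08, -1.48, 0, -6.2],
  ],
)

```text
time: 12.25
tcp_pos: [480.5, -164.6, 233.0]
eef_rot: [3.141, 0.001, 3.09]
force: [0.8, 1.9, -0.2]
finger_gap: 0.404
grip_force: 0.7
```

Request:
carry_out(
  plan=[
    [0.4, -0.04, 1.01, 0, 4],
    [0.4, -0.04, 1.01, 0, 4],
    [0.4, -0.03, 0.76, 0, 3],
  ],
)

```text
time: 12.5
tcp_pos: [485.1, -137.6, 233.1]
eef_rot: [-3.14, 0.001, 2.889]
force: [-0.2, -8.0, -2.1]
finger_gap: 0.401
grip_force: 4.1
```

Request:
carry_out(
  plan=[
    [0.4, -0.02, 0.5, 0, 2],
  ],
)

```text
time: 12.58
tcp_pos: [486.3, -133.3, 233.0]
eef_rot: [-3.139, 0.0, 2.856]
force: [-1.3, -7.9, -1.7]
finger_gap: 0.403
grip_force: 4.2
```

Request:
carry_out(
  plan=[
    [0.4, -0.02, 0.5, 0, 2],
  ],
)

```text
time: 12.67
tcp_pos: [487.7, -129.1, 233.0]
eef_rot: [-3.138, 0.0, 2.822]
force: [-0.9, -8.3, -2.7]
finger_gap: 0.398
grip_force: 4.5
```

Request:
carry_out(
  plan=[
    [0.4, -0.02, 0.5, 0, 2],
  ],
)

```text
time: 12.75
tcp_pos: [489.3, -124.8, 233.0]
eef_rot: [-3.137, -0.0, 2.787]
force: [-0.5, -10.8, -1.2]
finger_gap: 0.402
grip_force: 5.0
```

Request:
carry_out(
  plan=[
    [0.4, -0.02, 0.4, 0, 1.6],
  ],
)

```text
time: 12.83
tcp_pos: [490.6, -121.3, 233.0]
eef_rot: [-3.136, -0.001, 2.759]
force: [-1.6, -11.1, -1.7]
finger_gap: 0.401
grip_force: 5.5
```

Request:
carry_out(
  plan=[
    [0.4, -0.02, 0.4, 0, 1.6],
  ],
)

```text
time: 12.92
tcp_pos: [492.0, -118.0, 233.0]
eef_rot: [-3.136, -0.001, 2.731]
force: [-2.0, -12.4, -0.2]
finger_gap: 0.399
grip_force: 5.8
```

Request:
carry_out(
  plan=[
    [0.4, 0, -0.4, 0, 0],
    [0.55, 0, 0, 0, 0],
    [0.55, 0, 0, 0, 0],
    [0.55, 0, 0, 0, 0],
    [0.55, 0, 0, -2, 0],
    [0.55, 0, 0, -2, 0],
    [0.55, 0, 0, -2, 0],
    [0.55, 3, 0, -2, 0],
    [0.55, 4, 0, 0, 0],
    [0.55, 4, 0, 0, 0],
    [0.55, 0, 0, 0, 0],
  ],
)

```text
time: 13.83
tcp_pos: [385.2, -73.5, 312.9]
eef_rot: [3.139, -0.001, 2.734]
force: [-0.0, -0.3, 0.3]
finger_gap: 0.548
grip_force: 0.0
```

Run:
```python
from h import *
im=camera("top")[:,:,::-1];b=camera("scene")[:,:,::-1]
f=lambda c:cv2.resize(c,(400,400),interpolation=cv2.INTER_CUBIC)
cv2.imwrite("pics/d6.png",np.hstack([f(im[155:255,235:335]),f(b[140:220,230:310])]))
s=get_state();print(s["time"],s["tcp_pos"],s["force"])
```

```text
13.9333 [389.93007536 -74.05551526 313.46651092] [ 0.39399845  0.11983046 -1.02350069]
```

View pics/d6.png

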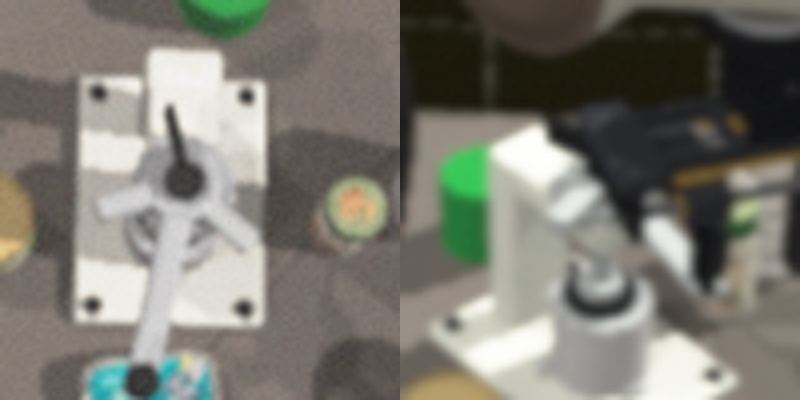

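The top view shows the tongue still set to lower, at about -0.44 relative to the handle. The scene view shows the foot down on the lid, and the gripper is clear of everything.

```bash
python3 -c "
from rig import *
print(close_job())"
```

```text
the job is handed in; nothing more can be done
None
```

The ratchet is flipped to lower and the lid is pressed home by feel: driving force rose from about 8 N to 12 N at the knob, where I stopped, below the 16 N crush limit. The gripper was withdrawn and the job handed in at about 14 s.

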